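# Switch stirring over from the jar to the beaker

### The arm

A 7-joint arm with a two-finger parallel gripper is mounted at the origin on a cart in front of the work surface, level with it; the furniture and walls round the work are solid. World frame = base frame: x ahead of the robot, y to its left, z up, the work surface at z = 0. Lengths are in mm, angles in degrees, forces in N, time in s.
With the tool pointing down it reaches from about 375 to 925 mm from the base axis. Payload 3.1 kg.
Tool frame: the origin (TCP) lies at the very end of the fingers, on their centre line; the grasp point (between the pads) lies 19 mm behind it; z points along the fingers, y is the line along which they close (so a half turn about z gives the same grasp; the last joint's range is limited). The gripper opens to 85 mm and grips with 20 to 120 N. Pads are 22 mm wide; open, the fingers measure 114 mm over their backs; the gripper's body (76 mm by 85 mm) begins 54 mm behind the grasp point. The pads swing forward as they close: fully open they stand 13 mm farther back than shut.
Start: joints at [70.428, 21.939, 2.515, 91.553, -1.026, 66.532, -2.859], TCP at [156.925, -630.775, 231.269] pointing down, gripper open.
Joint ranges: [-149.38, 149.38], [-23.57, 123.04], [-84.95, 90], [0, 143.3], [-89.99, 269.99], [3.08, 112.72], [-163.45, 163.45]. Speed limits (degrees/s): [159.86, 159.86, 180, 180, 180, 180, 180].

### API

Orientations are given as [roll, pitch, yaw] about the fixed x, y, z axes, in that order (R = Rz(yaw) Ry(pitch) Rx(roll)).
In Python, from station import arm gives the robot as it stands. The module is installed in compiled form; this text tells all that it offers.
- The arm moves only by the tool move_arm, never from a script. Its argument "increments" is a list of rows, each an object with "dp": the shift along the tool's x, y, z in mm, a list of three; "turn": the turn about the tool's z in degrees; "gripper": the opening in per cent of the stroke, from 0 (shut) to 100 (fully open). A call has 1 to 10 rows; each row shifts and turns the commanded pose from where the row before left it, along the tool's axes as they then stand; what a row does not reach is not made up. A row lasts 1/12 s, in which the tool goes at most 41.7 mm and 7.16 degrees, less where a joint would pass 70% of its speed; a pose out of reach is approached as far as the arm can. A call is refused whole if a number of a shift passes 41.7 or a number of a turn 7.16, either way. A call with a gripper value outside its range is refused whole. The fingers move at their own pace and stop on an object; the grip force is fixed at half the most. Time passes only in rows, so rows that do not move let the fingers close. It gives the time, the measured TCP pose, the force, the opening and the grip force at its end, in the units of the state.
- arm.get_state(): the state, without advancing time (a new reading comes with each control period).
- arm.capture(name): name is "side" or "top" or "wrist"; returns a dict with "pixels" (420x560x3 uint8, red, green, blue), "range_z" (420x560 float32, mm along the optical axis (not along the pixel's ray), 0 where there is no reading), "vfov" (degrees; the focal length in pixels is half the picture's height over the tangent of half this angle, whatever the lens; pixels are square), "cx", "cy" (the principal point, pixels), "origin" and "rotation" of the camera in the world. Camera axes: x right, y down, z forward; pixel columns grow to the right and rows downward; lengths in mm; the calibration is good to about 2 mm. A picture is of the moment at which its call begins.
- arm.sign_off(): hands the job in; it is judged then, once.
The state is a dict: "clock": time; "joints": joint angles; "dq": joint speeds; "joint_efforts": joint torques, N m; "tool_pos": TCP position; "tool_rot": TCP orientation; "force": force on the tool from outside, world axes, zero at the start; "moment": the same for the moment, N m; "width": opening from 0.0 (shut) to 1.0 (fully open); "gripper_force": force on a finger pad.
Only numpy, scipy, OpenCV 4.12 (cv2) and the standard library are available. Lean on these libraries where they do the work, as an engineer would, in place of code of your own. Each camera call takes 0.05 s, during which the arm holds its last target. There are 200 camera calls.

### The job

Stirring is to be switched over from the squat dark-lidded jar to the open beaker. With the fingertips gently press the oblong stop key of the stirrer that carries the squat jar fully down and let it come up, then press the round start key of the stirrer that carries the beaker fully down in the same way, and withdraw. Press no other key, and leave the vessels and everything lying about untouched.

Things in the scene. Friction and masses are not known exactly. Their poses are not given: they have to be found in the camera images.
- stirrer_a: one of three identical low white magnetic stirrers in any order, fixed, 140 (own x) x 110 (y) x 32 mm high; origin centre of underside, own -x is its front with two keys, +y its left. Round plate 84 mm across, face at 34 mm, 26 mm behind the centre. Read from positions which vessel is on which. Tall instruments stand behind from x = 0.59 m where y < 0.14 m: keep the arm in front of them
- start_a_top (a point): centre of the top face of the round start key (22 mm across) of stirrer_a, front left of its deck (own x -48, y +30 mm), 40 mm above the worktop and 8 mm above the deck when up; it moves with the key
- stop_a_top (a point): centre of the top face of the oblong stop key (31 mm along own y, 15 mm along own x) of stirrer_a, front right of its deck (own x -48, y -30 mm), 40 mm above the worktop when up; it moves with the key
- start_a (a joint): travel of that spring key of stirrer_a: 0 up, 0.005 m fully down; it needs about 1.5 N to begin to move and 4 N to be fully down, and springs back up when let go
- stop_a (a joint): travel of that spring key of stirrer_a: 0 up, 0.005 m fully down; it needs about 1.5 N to begin to move and 4 N to be fully down, and springs back up when let go
- stirrer_b: one of three identical low white magnetic stirrers in any order, fixed, 140 (own x) x 110 (y) x 32 mm high; origin centre of underside, own -x is its front with two keys, +y its left. Round plate 84 mm across, face at 34 mm, 26 mm behind the centre. Read from positions which vessel is on which. Tall instruments stand behind from x = 0.59 m where y < 0.14 m: keep the arm in front of them
- start_b_top (a point): centre of the top face of the round start key (22 mm across) of stirrer_b, front left of its deck (own x -48, y +30 mm), 40 mm above the worktop and 8 mm above the deck when up; it moves with the key
- stop_b_top (a point): centre of the top face of the oblong stop key (31 mm along own y, 15 mm along own x) of stirrer_b, front right of its deck (own x -48, y -30 mm), 40 mm above the worktop when up; it moves with the key
- start_b (a joint): travel of that spring key of stirrer_b: 0 up, 0.005 m fully down; it needs about 1.5 N to begin to move and 4 N to be fully down, and springs back up when let go
- stop_b (a joint): travel of that spring key of stirrer_b: 0 up, 0.005 m fully down; it needs about 1.5 N to begin to move and 4 N to be fully down, and springs back up when let go
- stirrer_c: one of three identical low white magnetic stirrers in any order, fixed, 140 (own x) x 110 (y) x 32 mm high; origin centre of underside, own -x is its front with two keys, +y its left. Round plate 84 mm across, face at 34 mm, 26 mm behind the centre. Read from positions which vessel is on which. Tall instruments stand behind from x = 0.59 m where y < 0.14 m: keep the arm in front of them
- start_c_top (a point): centre of the top face of the round start key (22 mm across) of stirrer_c, front left of its deck (own x -48, y +30 mm), 40 mm above the worktop and 8 mm above the deck when up; it moves with the key
- stop_c_top (a point): centre of the top face of the oblong stop key (31 mm along own y, 15 mm along own x) of stirrer_c, front right of its deck (own x -48, y -30 mm), 40 mm above the worktop when up; it moves with the key
- start_c (a joint): travel of that spring key of stirrer_c: 0 up, 0.005 m fully down; it needs about 1.5 N to begin to move and 4 N to be fully down, and springs back up when let go
- stop_c (a joint): travel of that spring key of stirrer_c: 0 up, 0.005 m fully down; it needs about 1.5 N to begin to move and 4 N to be fully down, and springs back up when let go
- beaker: open clear glass beaker, 52 mm across, 70 mm high, loose (about 100 g), upright near the middle of one stirrer's plate; origin at the centre of its underside
- squat_jar: squat wide jar with a dark lid, 42 mm across, 57 mm high, loose (about 120 g), upright near the middle of one stirrer's plate; origin at the centre of its underside
- slim_jar: taller slim jar with a pale lid, 34 mm across, 64 mm high, loose (about 100 g), upright near the middle of one stirrer's plate; origin at the centre of its underside
- loose_cap: loose blue bottle cap, 39 mm across, 22 mm high, lying on the worktop right beside a stirrer; leave alone; origin under its centre
- loose_vial: small glass vial, 12 mm across, 32 mm high, standing on the worktop right beside a stirrer; leave alone; origin under its centre
- loose_spanner: small flat steel spanner, 101 mm long (own y), 15 mm wide, 4 mm thick, lying on the worktop right beside a stirrer and pointing away from the robot; leave alone; origin under its centre
Mind the look-alikes: they are no part of the job. Leave any orange look-alike of the slim_jar alone.

How it is judged:
By the outcome, as a careful person would: the job done as asked, in the order asked, and still so for the second after the job is handed in, with the robot touching nothing.
It also fails if it takes over 54 s, if anything falls off the work surface, if the arm or the gripper's body presses on something with over 40 N, if the wrist force passes 120 N, or if a joint passes its speed limit or range.

## Working session

There is one attempt and no reset: what is moved stays moved. The work goes in short steps, Python scripts to look and compute and a tool call to move; the robot and the scene stay as the last step left them, time stands still between calls to the robot, and variables do not carry over. Pictures are saved under pics/ and viewed, at most 10 in all, crops included, and the job is handed in when it is done.

Besides the shell and the picture viewer there is one more tool, called after "Emit:" as name(argument=value, ...), one argument or row to a line, values as JSON. move_arm: Moves the arm, as the interface text tells. Its arguments: {"type":"object","properties":{"increments":{"type":"array"}},"required":["increments"]}

```bash
mkdir -p pics; cat > h.py <<'E'
import numpy as np, cv2
from station import arm
def cap(n,f=None):
    c=arm.capture(n)
    if f: cv2.imwrite('pics/'+f,np.ascontiguousarray(c['pixels'][:,:,::-1]))
    return c
def cloud(c):
    h,w=c['range_z'].shape
    f=h/2/np.tan(np.radians(c['vfov'])/2)
    u,v=np.meshgrid(np.arange(w),np.arange(h)); z=c['range_z']
    P=np.stack([(u-c['cx'])/f*z,(v-c['cy'])/f*z,z],-1)
    W=P@np.array(c['rotation']).T+np.array(c['origin'])
    W[z<=0]=np.nan
    return W
E
python3 - <<'E'
from h import *
s=arm.get_state(); print(s['tool_pos'],s['tool_rot'],s['clock'],s['force'],s['width'])
for n in('top','side'):
    c=cap(n,n+'0.png'); print(n,c['vfov'],c['cx'],c['cy'],c['origin'],np.round(c['rotation'],3).tolist())
    np.savez(n+'0.npz',W=cloud(c),px=c['pixels'])
E
```

```text
[ 156.68507334 -629.85730489  229.87035093] [-1.79850439e+02  7.94130290e-03  1.39741278e+01] 0.0 [-0.98259875  0.21336109  0.19984742] 1.0012379866930183
top 55.22332213993917 278.62449057255316 207.60305911705456 [ 361.8517763   -69.17920451 1118.06824517] [-170.338, 0.917, -90.45]Traceback (most recent call last):
  File "<stdin>", line 5, in <module>
  File "h.py", line 12, in cloud
    W=P@np.array(c['rotation']).T+np.array(c['origin'])
      ~~~~~~~~~~~~~~~~~~~~~~~~~~~^~~~~~~~~~~~~~~~~~~~~~
ValueError: operands could not be broadcast together with shapes (420,560) (3,)
```

View pics/top0.png

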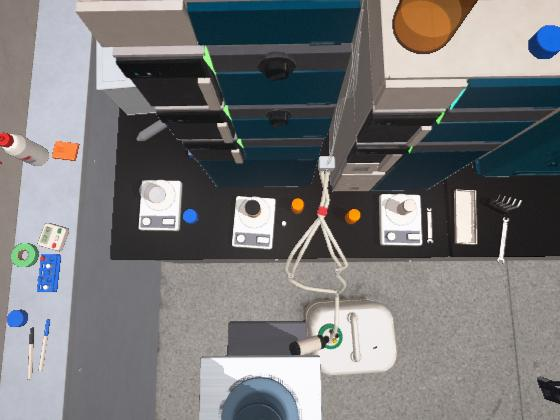

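```bash
cat >> h.py <<'E'
from scipy.spatial.transform import Rotation as Ro
def cloud(c):
    h,w=c['range_z'].shape
    f=h/2/np.tan(np.radians(c['vfov'])/2)
    u,v=np.meshgrid(np.arange(w),np.arange(h)); z=c['range_z']
    P=np.stack([(u-c['cx'])/f*z,(v-c['cy'])/f*z,z],-1)
    W=P@Ro.from_euler('xyz',c['rotation'],degrees=True).as_matrix().T+np.array(c['origin'])
    W[z<=0]=np.nan
    return W
E
python3 - <<'E'
from h import *
for n in('top','side'):
    c=cap(n,n+'0.png'); W=cloud(c); np.savez(n+'0.npz',W=W,px=c['pixels'])
    print(n,c['origin'],c['rotation'])
    if n=='top':
        for u,v in [(145,221),(158,192),(190,216),(240,237),(254,208),(267,239),(284,224),(297,206),(354,216),(387,238),(404,206),(415,238),(430,225),(322,163),(340,265),(130,250),(550,390),(300,345),(200,235)]: print((u,v),np.round(W[v,u]))
        cv2.imwrite('pics/top1.png',cv2.resize(np.ascontiguousarray(c['pixels'][165:265,115:315,::-1]),(800,400),interpolation=cv2.INTER_CUBIC))
E
```

```text
top [ 361.8517763   -69.17920451 1118.06824517] [-170.33771842    0.91744256  -90.44993926]
(145, 221) [512. 311.  40.]
(158, 192) [579. 258. 104.]
(190, 216) [527. 192.  23.]
(240, 237) [466.  51.  40.]
(254, 208) [537.  10.  91.]
(267, 239) [460. -21.  42.]
(284, 224) [502. -68.  30.]
(297, 206) [ 545. -103.   66.]
(354, 216) [ 517. -253.   66.]
(387, 238) [ 461. -345.   33.]
(404, 206) [ 536. -376.   98.]
(415, 238) [ 459. -417.   42.]
(430, 225) [ 498. -472.    7.]
(322, 163) [ 629. -161.  182.]
(340, 265) [ 390. -219.    9.]
(130, 250) [437. 364.  -1.]
(550, 390) [ 149. -560.  316.]
(300, 345) [ 148. -113. -195.]
(200, 235) [477. 169.  -3.]
side [ 265.35951168 -552.26249901  922.9893185 ] [-148.11212271    0.25481738  -28.76474335]
```

View pics/top1.png

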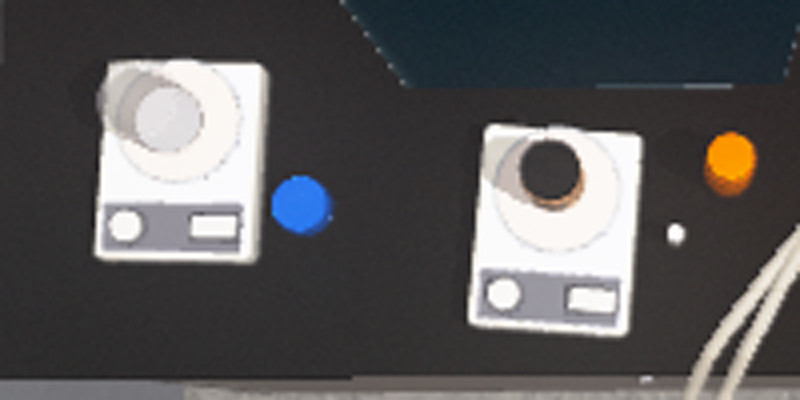

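View pics/side0.png

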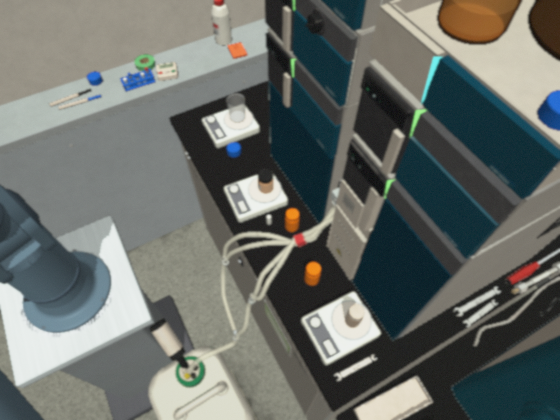

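The side view shows the clear beaker at (236,105) on the far-left stirrer, the dark-lidded squat jar at (265,180) on the middle one and the pale-lidded slim jar at (353,312) on the right one. In the top view, the stop key candidates are the left one (168,221), the middle one (263,240) and the right one (~413,238). I choose the middle one. The start key candidates are the left one (146,221), the middle one (240,238) and the right one (~389,238). I choose the left one. The crop confirms both choices (round key on the left, oblong key on the right).

```bash
python3 - <<'E'
from h import *
d=np.load('top0.npz'); W=d['W']; px=d['px'].astype(int)
for nm,(u,v) in dict(startL=(146,221),stopL=(168,221),startM=(240,238),stopM=(263,240)).items():
    m=np.zeros(W.shape[:2],bool); m[v-6:v+7,u-9:u+10]=1
    k=m&(px.min(2)>215)&(W[...,2]>36.5)&(W[...,2]<46)
    print(nm,k.sum(),np.round(W[k].mean(0),1),np.round(np.ptp(W[k],axis=0)[:2]))
for (u0,u1,v0,v1) in [(137,183,178,232),(231,277,194,250)]:
    S=W[v0:v1,u0:u1].reshape(-1,3); S=S[(S[:,2]>26)&(S[:,2]<38)]
    r=cv2.minAreaRect(S[:,:2].astype(np.float32)); print(r)
# cable heights
k=(px[...,0]>200)&(px[...,1]<60)
vv,uu=np.where(k[190:230,300:340]); print('red',np.nanmean(W[190:230,300:340][k[190:230,300:340]],axis=0))
C=W[200:300,285:350].reshape(-1,3);print('max z cable',np.nanmax(C[:,2]),C[np.nanargmax(C[:,2])])
E
```

```text
startL 43 [513.1 307.9  40.4] [26. 18.]
stopL 57 [512.1 247.8  41.5] [24. 33.]
startM 44 [463.8  50.8  40.7] [30. 30.]
stopM 55 [458.5 -10.3  41.1] [14. 35.]
((559.8514404296875, 277.3704833984375), (110.34221649169922, 140.99908447265625), 88.57930755615234)
((509.19964599609375, 16.72101593017578), (110.06080627441406, 139.87501525878906), 85.39961242675781)
red [nan nan nan]
max z cable 79.44756718551616 [ 557.78031747 -178.60241972   79.44756719]<stdin>:12: RuntimeWarning: Mean of empty slice
```

Emit:
move_arm(
  increments=[
    {"dp": [0, 0, 0], "turn": 7, "gripper": 0},
    {"dp": [0, 0, 0], "turn": 7, "gripper": 0},
    {"dp": [15, -31, 0], "turn": 0, "gripper": 0},
    {"dp": [15, -31, 0], "turn": 0, "gripper": 0},
    {"dp": [15, -31, 0], "turn": 0, "gripper": 0},
    {"dp": [15, -31, 0], "turn": 0, "gripper": 0},
    {"dp": [15, -31, 0], "turn": 0, "gripper": 0},
    {"dp": [15, -31, 0], "turn": 0, "gripper": 0},
    {"dp": [15, -31, 0], "turn": 0, "gripper": 0},
    {"dp": [15, -31, 0], "turn": 0, "gripper": 0},
  ],
)

```text
clock: 0.98
tool_pos: [277.3, -381.0, 231.0]
tool_rot: [-180.0, 0.0, -0.0]
force: [1.5, 0.3, -0.4]
width: -0.003
gripper_force: 0.0
```

Emit:
move_arm(
  increments=[
    {"dp": [15, -31, 0], "turn": 0, "gripper": 0},
    {"dp": [15, -31, 0], "turn": 0, "gripper": 0},
    {"dp": [15, -31, 0], "turn": 0, "gripper": 0},
    {"dp": [15, -31, 0], "turn": 0, "gripper": 0},
    {"dp": [15, -31, 0], "turn": 0, "gripper": 0},
    {"dp": [15, -31, 0], "turn": 0, "gripper": 0},
    {"dp": [15, -31, 0], "turn": 0, "gripper": 0},
    {"dp": [15, -31, 0], "turn": 0, "gripper": 0},
    {"dp": [15, -31, 0], "turn": 0, "gripper": 0},
    {"dp": [15, -31, 0], "turn": 0, "gripper": 0},
  ],
)

```text
clock: 1.82
tool_pos: [427.3, -71.3, 231.2]
tool_rot: [180.0, -0.0, -0.0]
force: [0.3, 0.3, -0.1]
width: 0.001
gripper_force: 0.0
```

Emit:
move_arm(
  increments=[
    {"dp": [15, -30, 20], "turn": 0, "gripper": 0},
    {"dp": [15, -30, 20], "turn": 0, "gripper": 0},
    {"dp": [0, 0, 30], "turn": 0, "gripper": 0},
    {"dp": [0, 0, 30], "turn": 0, "gripper": 0},
    {"dp": [0, 0, 20], "turn": 5, "gripper": 0},
    {"dp": [0, 0, 0], "turn": 0, "gripper": 0},
  ],
)

```text
clock: 2.32
tool_pos: [452.6, -12.6, 106.9]
tool_rot: [-180.0, 0.6, -5.1]
force: [0.1, -0.2, 0.1]
width: -0.0
gripper_force: 0.0
```

```bash
python3 - <<'E'
from h import *
for i in range(3):
    s=arm.get_state(); print(np.round(s['tool_pos'],1),np.round(s['tool_rot'],1),np.round(s['force'],1))
    c=cap('wrist','w%d.png'%i if i==0 else None)
W=cloud(c);px=c['pixels'].astype(int)
k=(px.min(2)>190)&(W[...,2]>36.5)&(W[...,2]<46)
n,l,st,ce=cv2.connectedComponentsWithStats(k.astype(np.uint8))
for i in range(1,n):
    if st[i,4]>60: print(st[i],np.round(W[l==i].mean(0),1),np.round(np.ptp(W[l==i],axis=0)))
E
```

```text
[452.6 -12.6 106.9] [-180.     0.6   -5.1] [ 0.1 -0.2  0.1]
[454.5 -12.7 109.1] [-180.     0.4   -4.9] [0.4 0.  0.6]
[456.5 -12.8 110.9] [-1.8e+02  1.0e-01 -4.9e+00] [ 0.5 -0.2  0.9]
[188 212  29  25 524] [462.4  51.   39. ] [19. 21.  4.]
[264 213  41  18 692] [458.5  -9.3  38.9] [15. 30.  4.]
```

View pics/w0.png

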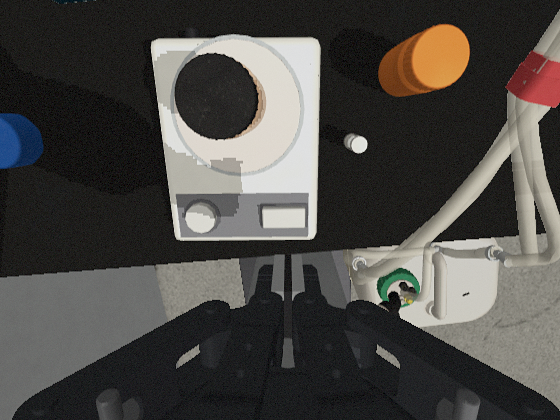

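The wrist view shows the dark-lidded jar on this stirrer. Its oblong stop key is at (284,216) and its round key at (201,217), with the closed fingertips at (290,262). The key heights (39 mm) and sizes fit the description.

Emit:
move_arm(
  increments=[
    {"dp": [1, -3, 20], "turn": 0, "gripper": 0},
    {"dp": [0, 0, 20], "turn": 0, "gripper": 0},
    {"dp": [0, 0, 20], "turn": 0, "gripper": 0},
    {"dp": [0, 0, 4], "turn": 0, "gripper": 0},
    {"dp": [0, 0, 0], "turn": 0, "gripper": 0},
    {"dp": [0, 0, 0], "turn": 0, "gripper": 0},
  ],
)

```text
clock: 2.97
tool_pos: [460.0, -10.2, 48.8]
tool_rot: [-180.0, -0.2, -5.0]
force: [0.5, -1.0, -0.6]
width: 0.002
gripper_force: 0.0
```

Emit:
move_arm(
  increments=[
    {"dp": [0, 0, 2], "turn": 0, "gripper": 0},
    {"dp": [0, 0, 2], "turn": 0, "gripper": 0},
    {"dp": [0, 0, 1], "turn": 0, "gripper": 0},
    {"dp": [0, 0, 1], "turn": 0, "gripper": 0},
    {"dp": [0, 0, 1], "turn": 0, "gripper": 0},
    {"dp": [0, 0, 0], "turn": 0, "gripper": 0},
    {"dp": [0, 0, 0], "turn": 0, "gripper": 0},
  ],
)

```text
clock: 3.55
tool_pos: [458.4, -10.0, 40.2]
tool_rot: [-180.0, 0.0, -5.0]
force: [0.1, -0.1, -0.6]
width: 0.005
gripper_force: 0.0
```

```bash
python3 - <<'E'
from h import *
s=arm.get_state(); print(np.round(s['tool_pos'],1),np.round(s['force'],2))
c=cap('side','s1.png')
cv2.imwrite('pics/s1c.png',cv2.resize(np.ascontiguousarray(c['pixels'][150:240,200:320,::-1]),(800,600),interpolation=cv2.INTER_CUBIC))
s=arm.get_state(); print(np.round(s['tool_pos'],1),np.round(s['force'],2))
E
```

```text
[458.4 -10.   40.2] [ 0.12 -0.14 -0.58]
[458.4 -10.   40.2] [-0.38  0.39 -0.71]
```

View pics/s1c.png

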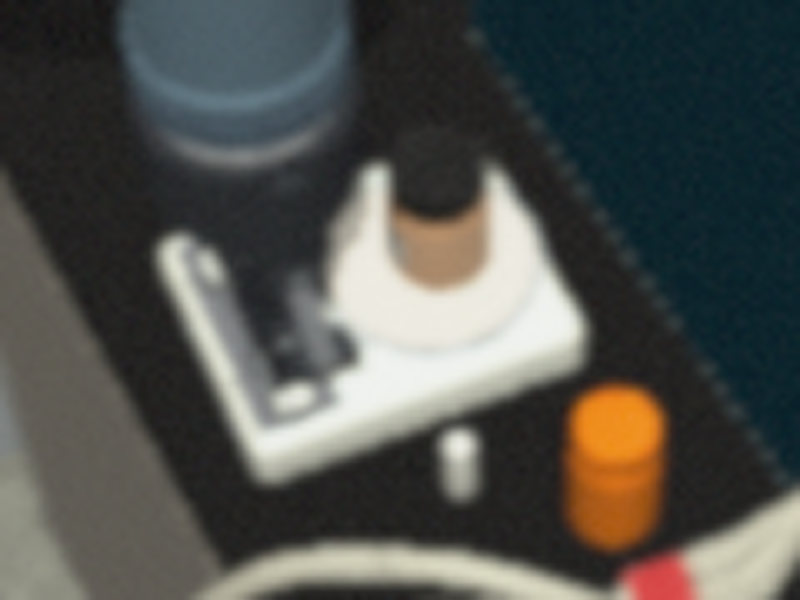

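The crop shows the fingertips just over the oblong key at (290,395), with the jar and vial clear of the gripper. Next I press in small steps.

Emit:
move_arm(
  increments=[
    {"dp": [0, 0, 1], "turn": 0, "gripper": 0},
    {"dp": [0, 0, 1], "turn": 0, "gripper": 0},
    {"dp": [0, 0, 1], "turn": 0, "gripper": 0},
    {"dp": [0, 0, 0], "turn": 0, "gripper": 0},
    {"dp": [0, 0, 0], "turn": 0, "gripper": 0},
  ],
)

```text
clock: 4.02
tool_pos: [458.6, -10.0, 37.4]
tool_rot: [-180.0, -0.0, -5.0]
force: [-0.8, -0.3, 2.5]
width: 0.001
gripper_force: 1.3
```

Emit:
move_arm(
  increments=[
    {"dp": [0, 0, 1], "turn": 0, "gripper": 0},
    {"dp": [0, 0, 1], "turn": 0, "gripper": 0},
    {"dp": [0, 0, 1], "turn": 0, "gripper": 0},
    {"dp": [0, 0, 0], "turn": 0, "gripper": 0},
    {"dp": [0, 0, 0], "turn": 0, "gripper": 0},
  ],
)

```text
clock: 4.43
tool_pos: [458.6, -10.0, 35.0]
tool_rot: [180.0, 0.0, -5.0]
force: [-1.9, -0.6, 10.4]
width: 0.001
gripper_force: 5.0
```

Emit:
move_arm(
  increments=[
    {"dp": [0, 0, -2], "turn": 0, "gripper": 0},
    {"dp": [0, 0, -3], "turn": 0, "gripper": 0},
    {"dp": [0, 0, -5], "turn": 0, "gripper": 0},
    {"dp": [0, 0, -20], "turn": 0, "gripper": 0},
    {"dp": [0, 0, -30], "turn": 0, "gripper": 0},
    {"dp": [0, 0, -30], "turn": 0, "gripper": 0},
    {"dp": [0, 0, -25], "turn": -5, "gripper": 0},
    {"dp": [0, 0, 0], "turn": 0, "gripper": 0},
  ],
)

```text
clock: 5.1
tool_pos: [462.9, -9.8, 154.4]
tool_rot: [179.9, -0.6, 0.1]
force: [-0.0, 0.2, 0.8]
width: 0.002
gripper_force: 0.0
```

Emit:
move_arm(
  increments=[
    {"dp": [5, -30, 0], "turn": 0, "gripper": 0},
    {"dp": [5, -30, 0], "turn": 0, "gripper": 0},
    {"dp": [5, -30, 0], "turn": 0, "gripper": 0},
    {"dp": [5, -30, 0], "turn": 0, "gripper": 0},
    {"dp": [5, -30, 0], "turn": 0, "gripper": 0},
    {"dp": [5, -30, 0], "turn": 0, "gripper": 0},
    {"dp": [5, -30, 0], "turn": 0, "gripper": 0},
    {"dp": [5, -30, 0], "turn": 0, "gripper": 0},
    {"dp": [5, -30, 0], "turn": 0, "gripper": 0},
    {"dp": [5, -30, 0], "turn": 0, "gripper": 0},
  ],
)

```text
clock: 5.93
tool_pos: [508.3, 290.9, 148.3]
tool_rot: [180.0, 0.1, -0.1]
force: [0.8, 0.0, 0.2]
width: -0.001
gripper_force: 0.0
```

Emit:
move_arm(
  increments=[
    {"dp": [4, -18, 0], "turn": 0, "gripper": 0},
    {"dp": [0, 0, 20], "turn": 0, "gripper": 0},
    {"dp": [0, 0, 20], "turn": 1.3, "gripper": 0},
    {"dp": [0, 0, 0], "turn": 0, "gripper": 0},
    {"dp": [0, 0, 0], "turn": 0, "gripper": 0},
    {"dp": [0, 0, 0], "turn": 0, "gripper": 0},
  ],
)

```text
clock: 6.43
tool_pos: [512.8, 307.7, 109.4]
tool_rot: [-180.0, 0.0, -1.3]
force: [-0.0, 0.3, 0.8]
width: 0.005
gripper_force: 0.0
```

```bash
python3 - <<'E'
from h import *
c=cap('wrist','w3.png')
s=arm.get_state(); print(np.round(s['tool_pos'],1),np.round(s['tool_rot'],1),np.round(s['force'],1))
W=cloud(c);px=c['pixels'].astype(int)
k=(px.min(2)>190)&(W[...,2]>36.5)&(W[...,2]<46)
n,l,st,ce=cv2.connectedComponentsWithStats(k.astype(np.uint8))
for i in range(1,n):
    if st[i,4]>60: print(st[i],np.round(W[l==i].mean(0),1),np.round(np.ptp(W[l==i],axis=0)))
E
```

```text
[513.3 308.  110.2] [-1.8e+02 -1.0e-01 -1.4e+00] [ 0.2 -0.6 -0.1]
[ 292   85   68   71 2302] [585.4 282.   37.3] [44. 45.  3.]
[273 213  29  27 593] [512.3 309.1  38.9] [21. 20.  4.]
[349 217  42  18 703] [510.9 249.   39. ] [14. 30.  4.]
```

View pics/w3.png

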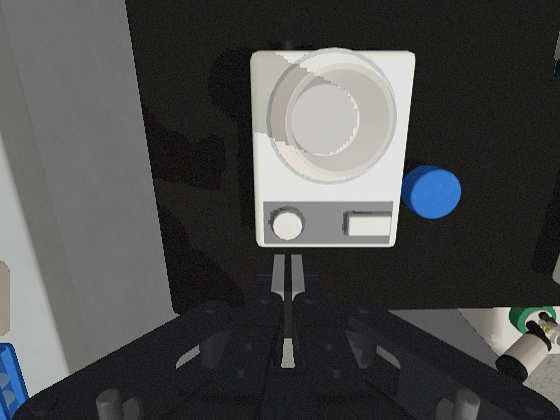

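The wrist view shows the open glass beaker at (325,115) on this stirrer. Its round start key is at (287,226), directly ahead of the fingertips, and measures (512.3, 309.1), about 1 mm from the TCP.

Emit:
move_arm(
  increments=[
    {"dp": [-0.5, -1, 20], "turn": 0, "gripper": 0},
    {"dp": [0, 0, 20], "turn": 0, "gripper": 0},
    {"dp": [0, 0, 20], "turn": 0, "gripper": 0},
    {"dp": [0, 0, 6], "turn": 0, "gripper": 0},
    {"dp": [0, 0, 2], "turn": 0, "gripper": 0},
    {"dp": [0, 0, 1], "turn": 0, "gripper": 0},
    {"dp": [0, 0, 1], "turn": 0, "gripper": 0},
    {"dp": [0, 0, 0], "turn": 0, "gripper": 0},
    {"dp": [0, 0, 0], "turn": 0, "gripper": 0},
  ],
)

```text
clock: 7.23
tool_pos: [513.0, 309.5, 40.5]
tool_rot: [-179.9, -0.1, -1.3]
force: [0.2, 0.2, 1.2]
width: -0.001
gripper_force: 0.0
```

Emit:
move_arm(
  increments=[
    {"dp": [0, 0, 1], "turn": 0, "gripper": 0},
    {"dp": [0, 0, 1], "turn": 0, "gripper": 0},
    {"dp": [0, 0, 0], "turn": 0, "gripper": 0},
    {"dp": [0, 0, 0], "turn": 0, "gripper": 0},
  ],
)

```text
clock: 7.57
tool_pos: [513.0, 309.5, 38.0]
tool_rot: [-179.9, -0.1, -1.3]
force: [1.5, 0.5, 2.1]
width: -0.004
gripper_force: 1.2
```

Emit:
move_arm(
  increments=[
    {"dp": [0, 0, 1], "turn": 0, "gripper": 0},
    {"dp": [0, 0, 1], "turn": 0, "gripper": 0},
    {"dp": [0, 0, 1], "turn": 0, "gripper": 0},
    {"dp": [0, 0, 0.6], "turn": 0, "gripper": 0},
    {"dp": [0, 0, 0], "turn": 0, "gripper": 0},
    {"dp": [0, 0, 0], "turn": 0, "gripper": 0},
  ],
)

```text
clock: 8.07
tool_pos: [513.0, 309.5, 35.1]
tool_rot: [-180.0, -0.1, -1.3]
force: [-0.1, 0.2, 9.1]
width: 0.001
gripper_force: 4.4
```

The key is fully down: 9 N at z 35. Next I let it come up and withdraw.

Emit:
move_arm(
  increments=[
    {"dp": [0, 0, -2], "turn": 0, "gripper": 0},
    {"dp": [0, 0, -3], "turn": 0, "gripper": 0},
    {"dp": [0, 0, -5], "turn": 0, "gripper": 0},
    {"dp": [0, 0, -20], "turn": 0, "gripper": 0},
    {"dp": [0, 0, -30], "turn": 0, "gripper": 0},
    {"dp": [0, 0, -30], "turn": 0, "gripper": 0},
    {"dp": [-15, 0, -30], "turn": 0, "gripper": 0},
    {"dp": [-20, 0, -20], "turn": 0, "gripper": 0},
    {"dp": [0, 0, 0], "turn": 0, "gripper": 0},
    {"dp": [0, 0, 0], "turn": 0, "gripper": 0},
  ],
)

```text
clock: 8.9
tool_pos: [476.0, 310.0, 174.2]
tool_rot: [180.0, -0.0, -1.2]
force: [0.7, 0.3, -0.3]
width: -0.003
gripper_force: 0.0
```

Emit:
move_arm(
  increments=[
    {"dp": [0, 0, 0], "turn": 0, "gripper": 0},
    {"dp": [0, 0, 0], "turn": 0, "gripper": 0},
    {"dp": [0, 0, 0], "turn": 0, "gripper": 0},
  ],
)

```text
clock: 9.15
tool_pos: [477.0, 308.4, 171.7]
tool_rot: [179.9, 0.2, -1.4]
force: [-0.3, 0.4, 0.1]
width: 0.001
gripper_force: 0.0
```

```bash
python3 - <<'E'
from h import *
s=arm.get_state(); print(np.round(s['tool_pos'],1),np.round(s['force'],1),np.abs(s['dq']).max())
c=cap('side','s2.png')
d=np.load('side0.npz'); diff=np.abs(d['px'].astype(int)-c['pixels']).max(2)>60
for nm,(u,v) in dict(beaker=(236,105),squat=(265,180),slim=(353,312),cap=(234,149),vial=(268,220),spanner=(355,367)).items(): print(nm,diff[v-18:v+18,u-14:u+14].mean().round(2))
E
```

```text
[477.  308.4 171.7] [-0.3  0.4  0.1] 0.32909682422678616
beaker 0.0
squat 0.0
slim 0.0
cap 0.0
vial 0.0
spanner 0.0
```

View pics/s2.png

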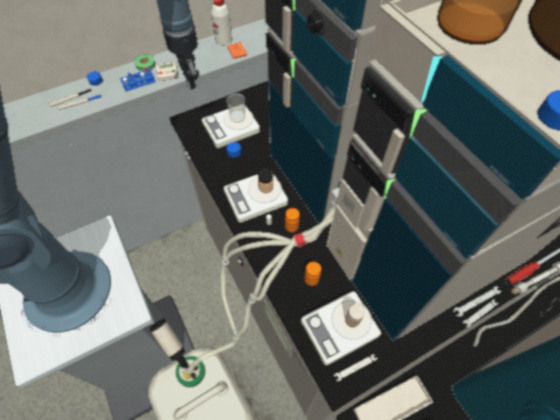

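The side view shows every vessel and loose item where it was, including the beaker at (236,105) and the squat jar at (265,180). The arm is clear at (190,80).

```bash
python3 -c "
from station import arm
print(arm.sign_off())"
```

```text
the job is handed in; nothing more can be done
None
```

I pressed the squat jar's stop key fully down (about 10 N) and let it up, then did the same with the beaker's start key (about 9 N); the arm withdrew, the final side view shows nothing moved, and the job is handed in.

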